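# Feel for the relieved end of a packing bar and load it in the jig

### The arm

A 6-joint arm with a two-finger parallel gripper is mounted at the origin on a cart in front of the work surface, level with it; the furniture and walls round the work are solid. World frame = base frame: x ahead of the robot, y to its left, z up, the work surface at z = 0. Lengths are in m, angles in rad, forces in N, time in s.
With the tool pointing down it reaches from about 0.25 to 0.775 m from the base axis. Payload 4 kg.
Tool frame: the origin (TCP) lies midway between the tips of the shut fingers; the grasp point (between the pads) lies 19 mm behind it (env.tcp_to_grasp is the distance from the TCP to the grasp point, in m); z points along the fingers, y is the line along which they close (so a half turn about z gives the same grasp; the last joint's range is limited). The gripper opens to 94 mm and grips with 3 to 60 N. Pads are 16 mm wide; open, the fingers measure 119 mm over their backs; the gripper's body (75 mm by 177 mm) begins 78 mm behind the grasp point.
Start: joints at [-1.25, 0.087, 1.371, -0, 1.684, -0.103], TCP at [0.226, -0.501, 0.206] pointing down, gripper open.
Joint ranges: [-3.1, 3.1], [-0.76, 2.03], [0.27, 2.55], [-1.08, 4.22], [0.17, 2.65], [-2.57, 2.57]. Speed limits (rad/s): [2.79, 2.79, 3.14, 3.14, 3.14, 3.14].

### API

Orientations are given as a 3x3 rotation matrix whose columns are the frame's x, y, z axes.
In Python, from rig import env gives the robot as it stands.
- The arm moves only by the tool play_rows, never from a script. Its argument "steps" is a list of rows, each an object of numbers: "tx", "ty", "tz": the shift along the world's x, y, z in m; "wx", "wy", "wz": the turn, a rotation vector about the world's x, y, z in degrees; "hand": the opening, from -1 (shut) to 1 (fully open), so that 0 is half open. A call has 1 to 12 rows; each row is the pose to reach, as a shift and turn from the pose commanded when the call began; what a row does not reach only later rows make up. A row lasts 1/10 s, in which the tool goes at most 50 mm and 8.59 degrees, less where a joint would pass 70% of its speed; a pose out of reach is approached as far as the arm can. A call with a gripper value outside its range is refused whole. The fingers move at their own pace and stop on an object; "squeeze" is the grip in N (left out, the last holds). Time passes only in rows, so rows that repeat a pose let the fingers close. It gives the time, the measured TCP pose, the force, the opening and the grip force at its end, in the units of the state.
- env.state(): the state, without advancing time (a new reading comes with each control period).
- env.read_camera(name): name is "scene" or "top" or "wrist"; returns (picture, depth): 400x640x3 uint8, blue, green, red; 400x640 float32, m along the optical axis (not along the pixel's ray), 0 where there is no reading.
- env.camera_params(name): a dict with "intrinsics" (3x3 intrinsics, pixels), "world_to_cam" (4x4, takes a point from world to camera coordinates). Camera axes: x right, y down, z forward; pixel columns grow to the right and rows downward; lengths in m; the calibration is good to about 2 mm. The wrist camera is an equidistant fisheye: a pixel r from the principal point sees the ray r / f radians off the axis. A picture is of the moment at which its call begins: read the wrist's pose just before it. camera_params takes no time and is no camera call; for the wrist camera it gives the pose at the moment of the call.
- env.job_done(): hands the job in; it is judged then, once.
The state is a dict: "t": time; "joint_positions": joint angles; "dq": joint speeds; "effort": joint torques, N m; "ee_pos": TCP position; "tcp_rot": TCP orientation; "contact_force": force on the tool from outside, world axes, zero at the start; "moment": the same for the moment, N m; "grip_width": finger opening in m; "grip_force": force on a finger pad.
Only numpy, scipy, OpenCV 4.12 (cv2) and the standard library are available. Lean on these libraries where they do the work, as an engineer would, in place of code of your own. Each camera call takes 0.05 s, during which the arm holds its last target. There are 200 camera calls.

### The job

The black nylon packing bar looks the same both ways round, but one of its two ends has a hidden foot underneath and the other is hollow beneath. While it still lies on the bench, press down on its ends with the fingers until you find the hollow one, which dips, and hold it down for a moment; then lay the bar in the grey jig with that end over the raised ledge, flat on the bed, push it home against the end stop and let go. Leave the tin, the tape roll, the pliers and the spanner where they are.

Things in the scene. Friction and masses are not known exactly. Their poses are not given: they have to be found in the camera images.
- packing_bar: Loose black nylon bar 160 (x) x 50 (y) x 28 mm (z), about 0.25 kg, a steel screw head 28 mm either side of its middle. Lies flat at any yaw, always this way up. Origin: middle of length and width, at the underside's lowest plane. Both ends are cut back 8 mm underneath over the last 50 mm; under one (+x or -x: the frame does not say, feel for it) a foot set in from the edges fills the gap.
- bar_top (a point): Centre of the bar's top face; axes as the bar's. Pressed 12 mm from an end (68 mm from here along x): the hollow end sinks 5 to 6 mm there until it meets the bench, the bar tilting about 0.16 rad; this takes 5 to 9 N downward and some 6 N sideways by friction (more if struck fast). Released, it falls back flat. The end with the foot stays firm.
- jig: Grey steel jig fixed on the bench. Base plate 200 (x) x 100 (y) x 12 mm; its top is the bed. Origin: centre of the underside. End stop and ledge at the +x end, -x end open. Four corner guides about 12 mm high with rounded tops, at x = -65 to -39 and 39 to 65 mm, stand 54 mm apart across y for the 50 mm bar; between them (x = -39 to 39 mm) both sides are free for the fingers.
- jig_stop (a point): Top edge, in the middle, of the end stop's inner face, which is at x = 80 mm in the jig's frame; the stop crosses the jig, 34 mm high above the bed. Axes as the jig's. A fixed toggle clamp of the bench, its red lever about 130 mm high, stands beside the jig on the far side: carry the bar above or clear of it.
- jig_ledge (a point): Centre of the top of the raised ledge, 6 mm above the bed, 26 mm long along x (54 to 80 mm in the jig's frame, right before the stop), 50 mm wide. With the hollow end over it the bar lies flat; the other way round the bar stays tilted by about 0.07 rad.
- jig_home (a point): Point on the bed where the bar's origin is when the bar is home: x = 0, y = 0, z = 12 mm in the jig's frame; axes as the jig's (x towards the stop, the bar's length along x, z up).
- tin: Bystander: open round metal tin, 73 mm across, 42 mm high; origin at the centre of its underside.
- tape_roll: Bystander: roll of masking tape lying flat, 68 mm across, 24 mm high; origin at the centre of its underside.
- pliers: Bystander: blue-handled pliers lying flat, 168 x 59 x 13 mm, long along its y; origin at the centre of its underside.
- spanner: Bystander: small ring spanner lying flat, 162 x 30 x 7 mm, long along its x; origin at the centre of its underside.

How it is judged:
By the outcome, as a careful person would: the job done as asked, in the order asked, and still so for the second after the job is handed in, with the robot touching nothing.
It also fails if it takes over 59 s, if anything falls off the work surface, if the arm or the gripper's body presses on something with over 40 N, if the wrist force passes 120 N, or if a joint passes its speed limit or range.

## Working session

There is one attempt and no reset: what is moved stays moved. The work goes in short steps, Python scripts to look and compute and a tool call to move; the robot and the scene stay as the last step left them, time stands still between calls to the robot, and variables do not carry over. Pictures are saved under pics/ and viewed, at most 10 in all, crops included, and the job is handed in when it is done.

Besides the shell and the picture viewer there is one more tool, called after "Emit:" by a JSON object that holds its "method" and its "body". play_rows: Moves the arm, as the interface text tells. Its arguments: {"type":"object","properties":{"steps":{"type":"array"},"squeeze":{"type":"number"}},"required":["steps"]}

```bash
mkdir -p pics; ls
cat > h.py <<'E'
import numpy as np, cv2
from rig import env
def grab(n,fn):
    P=env.camera_params(n); im,d=env.read_camera(n); cv2.imwrite('pics/'+fn+'.png',im); np.savez('pics/'+fn+'.npz',d=d,K=P['intrinsics'],T=P['world_to_cam']); return im,d,P
def w(fn,u,v,z=None):
    f=np.load('pics/'+fn+'.npz');K,T,d=f['K'],f['T'],f['d'];Ti=np.linalg.inv(T)
    r=np.array([(u-K[0,2])/K[0,0],(v-K[1,2])/K[1,1],1])
    if z is None:
        p=r*np.median(d[int(v)-1:int(v)+2,int(u)-1:int(u)+2]); return (Ti@np.r_[p,1])[:3]
    c=Ti[:3,3];dr=Ti[:3,:3]@r
    return c+dr*(z-c[2])/dr[2]
E
python3 - <<'E'
from h import *
for n in('top','scene'): im,d,P=grab(n,n+'1'); print(P)
s=env.state();print(s)
E
```

```text
pics
{'intrinsics': array([[456.2033528 ,   0.        , 317.64533931],
       [  0.        , 456.2033528 , 199.67488295],
       [  0.        ,   0.        ,   1.        ]]), 'world_to_cam': array([[ 0.02138967, -0.99974669,  0.00700266,  0.01139796],
       [-0.98835131, -0.02220047, -0.15056172,  0.52260969],
       [ 0.15067905, -0.00370062, -0.98857581,  1.00524605],
       [ 0.        ,  0.        ,  0.        ,  1.        ]])}
{'intrinsics': array([[385.48314316,   0.        , 319.51515821],
       [  0.        , 385.48314316, 204.46457923],
       [  0.        ,   0.        ,   1.        ]]), 'world_to_cam': array([[-0.75657053, -0.65357667,  0.02094213,  0.43172442],
       [-0.36608322,  0.39680101, -0.84174345,  0.23517404],
       [ 0.54183402, -0.64450485, -0.5394714 ,  0.66208703],
       [ 0.        ,  0.        ,  0.        ,  1.        ]])}
{'t': 0.1, 'joint_positions': array([-1.25008976e+00,  8.78699307e-02,  1.37207895e+00, -1.20422265e-05,
        1.68359925e+00, -1.03093286e-01]), 'dq': array([ 0.00116152, -0.0012625 , -0.0028183 ,  0.00146824, -0.00092046,
        0.0010449 ]), 'effort': array([ 2.98977095e-03, -3.41254306e+01, -3.03301048e+01,  7.21321022e-02,
        3.05171055e-02, -9.96008430e-05]), 'ee_pos': array([ 0.22601541, -0.50087917,  0.20443959]), 'tcp_rot': array([[ 9.11533534e-01,  4.11225269e-01, -6.27792983e-04],
       [ 4.11225705e-01, -9.11531672e-01,  1.85199588e-03],
       [ 1.89334315e-04, -1.94632096e-03, -9.99998088e-01]]), 'contact_force': array([0.08840187, 0.18351998, 0.55121936]), 'moment': array([-0.01268585,  0.00691615, -0.05943698]), 'grip_force': 0.0, 'grip_width': 0.09387965619217073}
```

View pics/top1.png

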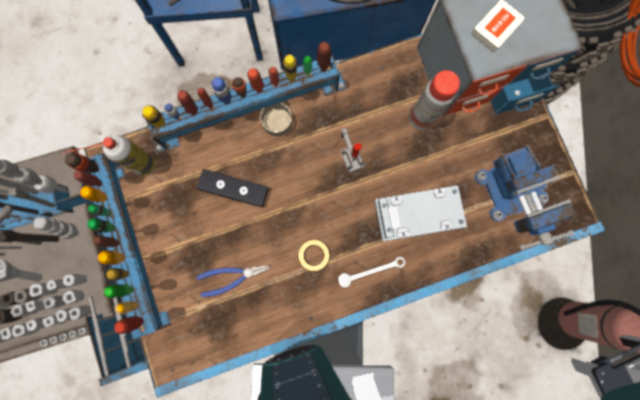

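View pics/scene1.png

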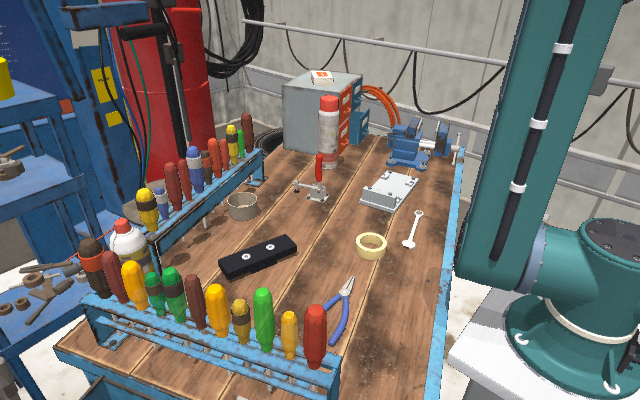

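The top picture shows the bar at about (232,188), the jig at about (421,213), the clamp at (351,152), the tape at (314,255), the pliers at (232,281), the spanner at (372,271) and the tin at (276,118). I can't tell which end of the jig has the stop, so I'll enlarge both jig and bar.

Run:
```python
from h import *
im=cv2.imread('pics/top1.png'); s=cv2.imread('pics/scene1.png')
a=cv2.resize(im[170:260,360:480],(0,0),fx=5,fy=5,interpolation=cv2.INTER_CUBIC)
b=cv2.resize(im[160:216,185:285],(400,224),interpolation=cv2.INTER_CUBIC)
c=cv2.resize(s[160:220,350:430],(400,300),interpolation=cv2.INTER_CUBIC)
o=np.zeros((600,800,3),np.uint8); o[:300,:400]=cv2.resize(a,(400,300)); o[:300,400:]=c; o[310:534,:400]=b; cv2.imwrite('pics/crop1.png',o)
# bar by height/darkness
f=np.load('pics/top1.npz');K,T,d=f['K'],f['T'],f['d'];Ti=np.linalg.inv(T)
v,u=np.mgrid[:400,:640];X=np.stack([(u-K[0,2])/K[0,0]*d,(v-K[1,2])/K[1,1]*d,d,0*d+1],-1)@Ti.T
def fit(m,name):
    n,l,st,c=cv2.connectedComponentsWithStats(m.astype(np.uint8)); k=1+np.argmax(st[1:,4]); P=X[l==k]; r=cv2.minAreaRect(P[:,:2].astype(np.float32)*1000); print(name,r,np.median(P[:,2]),(l==k).sum())
roi=np.zeros(d.shape,bool);roi[160:216,185:285]=1
fit(roi&(X[...,2]>.018),'bar')
roi[:]=0;roi[175:255,365:475]=1
fit(roi&(X[...,2]>.007),'jig')
m=roi&(X[...,2]>.03); print('high',X[m][:,:3].mean(0),m.sum(), u[m].mean(),v[m].mean())
print('clamp',[w('top1',*p) for p in((351,152),(357,152))])
```

```text
bar ((499.5789794921875, 146.30361938476562), (347.17962646484375, 96.55049896240234), 57.124961853027344) 0.028909429316895996 1498
jig ((476.5768737792969, -136.6722869873047), (118.56028747558594, 377.7519836425781), 16.949594497680664) 0.013077957491928194 3595
high [ 0.4711292  -0.11448006  0.15384916] 359 388.95543175487467 216.78272980501393
clamp [array([ 0.62614917, -0.04945212,  0.07792445]), array([ 0.62134563, -0.06115591,  0.09736857])]
```

View pics/crop1.png

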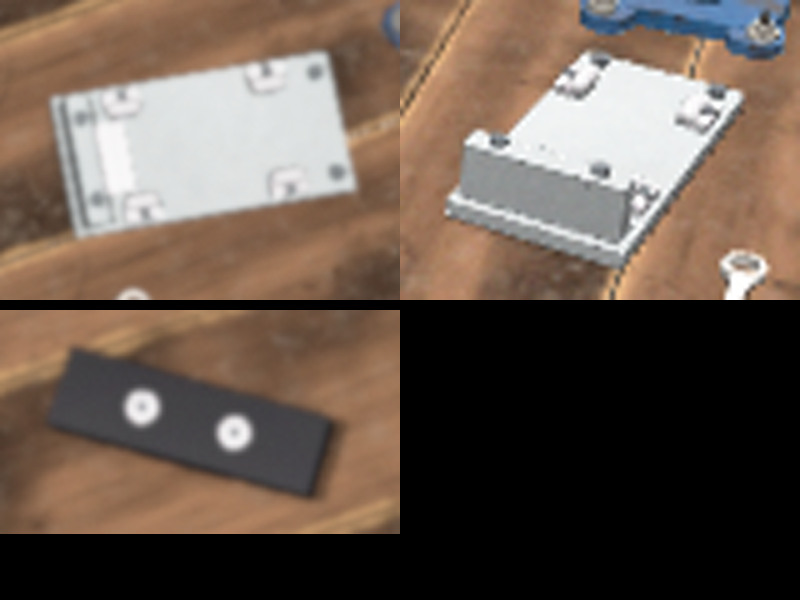

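The stop is at the left end of the jig in the top picture, so jig +x points to about world +y. The bar's screws are at top pixels (220.5,184.5) and (243.7,190.7).

Run:
```python
from h import *
np.set_printoptions(precision=4,suppress=True)
im=cv2.imread('pics/top1.png')
c=[w('top1',*p,.012) for p in((375.6,199.1),(457.8,185.6),(466.8,226.4),(383.4,241.1))]
print(c); print([np.linalg.norm(c[i]-c[i-1]) for i in range(4)])
cen=sum(c)/4; ax=(c[0]+c[3]-c[1]-c[2]); print('jig',cen,np.degrees(np.arctan2(ax[1],ax[0])))
s=[w('top1',*p,.028) for p in((220.5,184.5),(243.75,190.75))]
print('bar screws',s,np.linalg.norm(s[0]-s[1])); m=sum(s)/2; a=s[0]-s[1]; print('bar',m,np.degrees(np.arctan2(a[1],a[0])))
# dark blob
g=im.max(2); m=np.zeros_like(g); m[160:216,185:285]=(g[160:216,185:285]<75)
n,l,st,_=cv2.connectedComponentsWithStats(m);k=1+np.argmax(st[1:,4]);cs,_=cv2.findContours((l==k).astype(np.uint8),0,1)
q=np.array([w('top1',*p[0],.026)[:2] for p in cs[0]],np.float32)*1000; print(cv2.minAreaRect(q))
print('pose depth',w('top1',232,183),w('top1',427,213))
```

```text
[array([ 0.5309, -0.1136,  0.012 ]), array([ 0.5676, -0.3083,  0.012 ]), array([ 0.4711, -0.3269,  0.012 ]), array([ 0.4326, -0.1319,  0.012 ])]
[np.float64(0.09995432121807325), np.float64(0.19809672599853806), np.float64(0.0982406096581881), np.float64(0.19873724873134158)]
jig [ 0.5005 -0.2202  0.012 ] 100.92932775630456
bar screws [array([0.5546, 0.2493, 0.028 ]), array([0.5411, 0.1947, 0.028 ])] 0.05627664758400806
bar [0.5478 0.222  0.028 ] 76.114718025831
((548.2028198242188, 220.80487060546875), (160.79627990722656, 52.0960807800293), 75.49959564208984)
pose depth [0.5584 0.2224 0.0298] [ 0.5005 -0.234   0.0131]
```

Run:
```python
from h import *
np.set_printoptions(precision=3,suppress=True)
f=np.load('pics/top1.npz');K,T,d=f['K'],f['T'],f['d'];Ti=np.linalg.inv(T)
v,u=np.mgrid[:400,:640];X=(np.stack([(u-K[0,2])/K[0,0]*d,(v-K[1,2])/K[1,1]*d,d,0*d+1],-1)@Ti.T)[d>0]
for x in np.arange(.3,.8,.05): print('%.2f'%x,[int(1000*X[(abs(X[:,0]-x)<.025)&(abs(X[:,1]-y)<.025),2].max(initial=0)) for y in np.arange(-.5,.55,.05)])
```

```text
0.30 [0, 0, 0, 0, 0, 7, 8, 9, 7, 6, 6, 6, 8, 6, 16, 17, 16, 110, 216, 108, 68]
0.35 [0, 0, 6, 7, 9, 9, 6, 9, 10, 11, 28, 27, 7, 16, 18, 18, 17, 6, 207, 196, 0]
0.40 [8, 38, 7, 5, 6, 5, 11, 11, 5, 5, 29, 28, 6, 7, 7, 8, 7, 6, 196, 203, 0]
0.45 [124, 132, 134, 10, 24, 21, 26, 55, 13, 6, 25, 26, 5, 7, 5, 8, 7, 7, 108, 203, 108]
0.50 [133, 133, 132, 5, 25, 27, 16, 51, 52, 6, 7, 5, 5, 32, 33, 18, 7, 7, 6, 191, 192]
0.55 [130, 135, 134, 14, 20, 28, 18, 50, 46, 7, 6, 7, 6, 34, 34, 34, 33, 6, 7, 109, 214]
0.60 [130, 133, 130, 28, 5, 5, 4, 6, 17, 128, 6, 6, 6, 6, 6, 33, 33, 6, 173, 199, 211]
0.65 [4, 110, 107, 5, 4, 5, 5, 5, 7, 131, 6, 7, 6, 7, 7, 7, 109, 194, 193, 171, 5]
0.70 [5, 4, 5, 5, 5, 217, 217, 6, 5, 44, 6, 6, 45, 101, 214, 213, 212, 194, 194, 6, 3]
0.75 [108, 108, 210, 218, 220, 218, 217, 6, 5, 6, 5, 109, 204, 203, 213, 215, 108, 3, 0, 0, 0]
```

Emit:
{"method": "play_rows", "body": {"steps": [{"tx": 0.335, "ty": 0.788, "tz": 0, "wz": 51.5, "hand": -1}, {"tx": 0.335, "ty": 0.788, "tz": 0, "wz": 51.5, "hand": -1}, {"tx": 0.335, "ty": 0.788, "tz": 0, "wz": 51.5, "hand": -1}, {"tx": 0.335, "ty": 0.788, "tz": 0, "wz": 51.5, "hand": -1}, {"tx": 0.335, "ty": 0.788, "tz": 0, "wz": 51.5, "hand": -1}, {"tx": 0.335, "ty": 0.788, "tz": 0, "wz": 51.5, "hand": -1}, {"tx": 0.335, "ty": 0.788, "tz": 0, "wz": 51.5, "hand": -1}, {"tx": 0.335, "ty": 0.788, "tz": 0, "wz": 51.5, "hand": -1}, {"tx": 0.335, "ty": 0.788, "tz": 0, "wz": 51.5, "hand": -1}, {"tx": 0.335, "ty": 0.788, "tz": 0, "wz": 51.5, "hand": -1}]}}

```text
schema error: expected keys tx, ty, tz, wx, wy, wz, hand
```

Emit:
{"method": "play_rows", "body": {"steps": [{"tx": 0.305, "ty": 0.656, "tz": 0, "wx": 0, "wy": 0, "wz": 51.5, "hand": -1}, {"tx": 0.305, "ty": 0.656, "tz": 0, "wx": 0, "wy": 0, "wz": 51.5, "hand": -1}, {"tx": 0.305, "ty": 0.656, "tz": 0, "wx": 0, "wy": 0, "wz": 51.5, "hand": -1}, {"tx": 0.305, "ty": 0.656, "tz": 0, "wx": 0, "wy": 0, "wz": 51.5, "hand": -1}, {"tx": 0.305, "ty": 0.656, "tz": 0, "wx": 0, "wy": 0, "wz": 51.5, "hand": -1}, {"tx": 0.305, "ty": 0.656, "tz": 0, "wx": 0, "wy": 0, "wz": 51.5, "hand": -1}, {"tx": 0.305, "ty": 0.656, "tz": 0, "wx": 0, "wy": 0, "wz": 51.5, "hand": -1}, {"tx": 0.305, "ty": 0.656, "tz": 0, "wx": 0, "wy": 0, "wz": 51.5, "hand": -1}, {"tx": 0.305, "ty": 0.656, "tz": 0, "wx": 0, "wy": 0, "wz": 51.5, "hand": -1}, {"tx": 0.305, "ty": 0.656, "tz": 0, "wx": 0, "wy": 0, "wz": 51.5, "hand": -1}, {"tx": 0.305, "ty": 0.656, "tz": 0, "wx": 0, "wy": 0, "wz": 51.5, "hand": -1}, {"tx": 0.305, "ty": 0.656, "tz": 0, "wx": 0, "wy": 0, "wz": 51.5, "hand": -1}]}}

```text
t: 1.3
ee_pos: [0.4793, 0.0448, 0.2052]
tcp_rot: [[0.245, 0.969, -0.0], [0.969, -0.245, -0.0], [-0.0, -0.0, -1.0]]
contact_force: [0.1, 0.0, -0.0]
grip_width: 0.0021
grip_force: 0.0
```

Run:
```python
from h import *
np.set_printoptions(precision=3,suppress=True)
f=np.load('pics/top1.npz');K,T,d=f['K'],f['T'],f['d'];Ti=np.linalg.inv(T)
v,u=np.mgrid[:400,:640];X=(np.stack([(u-K[0,2])/K[0,0]*d,(v-K[1,2])/K[1,1]*d,d,0*d+1],-1)@Ti.T)[d>0]
o=X[(X[:,2]>.09)&(X[:,0]>.4)]
c=np.array([.548,.2215]); ax=np.array([.245,.969]); n=np.array([.969,-.245])
for nm,p in(('A',c+.068*ax),('C',c),('B',c-.068*ax)):
    q=o[:,:2]-p; i=np.argsort(np.hypot(*q.T))[:4]; print(nm,np.hypot(*q[i].T), q[i]@ax,q[i]@n, o[i])
    r=np.maximum(abs(q@n)-.0885,abs(q@ax)-.0375); print('rect along n margin',r.min(),o[r.argmin(),:3])
    r=np.maximum(abs(q@ax)-.0885,abs(q@n)-.0375); print('rect along ax margin',r.min(),o[r.argmin(),:3])
```

```text
A [0.105 0.105 0.105 0.105] [0.052 0.064 0.061 0.056] [0.091 0.083 0.085 0.089] [[0.666 0.316 0.102 1.   ]
 [0.661 0.329 0.101 1.   ]
 [0.662 0.326 0.097 1.   ]
 [0.665 0.32  0.104 1.   ]]
rect along n margin 0.008976185769822148 [0.67  0.307 0.102]
rect along ax margin 0.017228869049006695 [0.644 0.376 0.095]
C [0.144 0.144 0.144 0.144] [0.081 0.086 0.074 0.087] [0.119 0.116 0.124 0.115] [[0.683 0.271 0.094 1.   ]
 [0.682 0.276 0.098 1.   ]
 [0.687 0.262 0.091 1.   ]
 [0.681 0.277 0.092 1.   ]]
rect along n margin 0.03608192382250645 [0.687 0.262 0.091]
rect along ax margin 0.04516584153744774 [0.661 0.331 0.102]
B [0.183 0.183 0.183 0.183] [0.11  0.119 0.096 0.106] [0.146 0.139 0.156 0.149] [[0.7   0.227 0.096 1.   ]
 [0.695 0.236 0.101 1.   ]
 [0.706 0.211 0.099 1.   ]
 [0.702 0.222 0.096 1.   ]]
rect along n margin 0.06456326523781394 [0.705 0.217 0.102]
rect along ax margin 0.07385740007557351 [0.678 0.286 0.093]
```

Emit:
{"method": "play_rows", "body": {"steps": [{"tx": 0.052, "ty": 0.111, "tz": 0, "wx": 0, "wy": 0, "wz": 0, "hand": -1}, {"tx": 0.052, "ty": 0.111, "tz": 0, "wx": 0, "wy": 0, "wz": 0, "hand": -1}, {"tx": 0.052, "ty": 0.111, "tz": 0, "wx": 0, "wy": 0, "wz": 0, "hand": -1}, {"tx": 0.052, "ty": 0.111, "tz": -0.05, "wx": 0, "wy": 0, "wz": 0, "hand": -1}, {"tx": 0.052, "ty": 0.111, "tz": -0.1, "wx": 0, "wy": 0, "wz": 0, "hand": -1}, {"tx": 0.052, "ty": 0.111, "tz": -0.14, "wx": 0, "wy": 0, "wz": 0, "hand": -1}, {"tx": 0.052, "ty": 0.111, "tz": -0.16, "wx": 0, "wy": 0, "wz": 0, "hand": -1}, {"tx": 0.052, "ty": 0.111, "tz": -0.168, "wx": 0, "wy": 0, "wz": 0, "hand": -1}, {"tx": 0.052, "ty": 0.111, "tz": -0.17, "wx": 0, "wy": 0, "wz": 0, "hand": -1}, {"tx": 0.052, "ty": 0.111, "tz": -0.17, "wx": 0, "wy": 0, "wz": 0, "hand": -1}]}}

```text
t: 2.3
ee_pos: [0.532, 0.1538, 0.0366]
tcp_rot: [[0.246, 0.969, 0.002], [0.969, -0.246, 0.0], [0.001, 0.002, -1.0]]
contact_force: [-0.1, 0.4, 0.6]
grip_width: 0.0004
grip_force: 0.0
```

Run:
```python
from h import *
s=env.state(); print(s['ee_pos'],s['contact_force'])
im,d,P=grab('wrist','wr1')
```

```text
[0.53201409 0.15381803 0.03661953] [-0.11151347  0.36540759  0.57241385]
```

View pics/wr1.png

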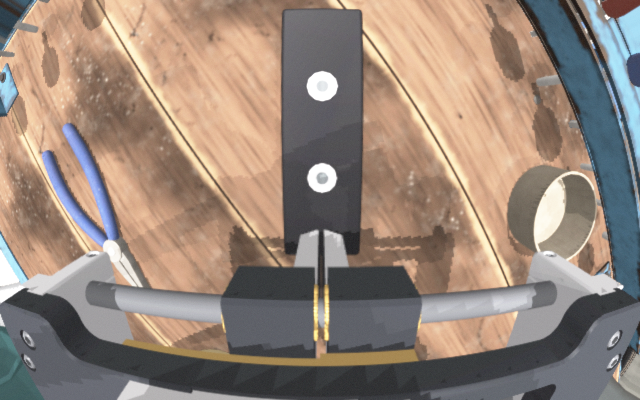

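The shut fingers sit centred over the bar's near end, with tips at about (322,235) and the bar end at row 253. The bar lines up with the tool. Next I press down slowly.

Emit:
{"method": "play_rows", "body": {"steps": [{"tx": 0.0, "ty": 0.002, "tz": -0.004, "wx": 0, "wy": 0, "wz": 0, "hand": -1}, {"tx": 0.0, "ty": 0.002, "tz": -0.006, "wx": 0, "wy": 0, "wz": 0, "hand": -1}, {"tx": 0.0, "ty": 0.002, "tz": -0.007, "wx": 0, "wy": 0, "wz": 0, "hand": -1}, {"tx": 0.0, "ty": 0.002, "tz": -0.008, "wx": 0, "wy": 0, "wz": 0, "hand": -1}, {"tx": 0.0, "ty": 0.002, "tz": -0.009, "wx": 0, "wy": 0, "wz": 0, "hand": -1}, {"tx": 0.0, "ty": 0.002, "tz": -0.01, "wx": 0, "wy": 0, "wz": 0, "hand": -1}, {"tx": 0.0, "ty": 0.002, "tz": -0.01, "wx": 0, "wy": 0, "wz": 0, "hand": -1}]}}

```text
t: 3.05
ee_pos: [0.5311, 0.1545, 0.0264]
tcp_rot: [[0.246, 0.969, -0.0], [0.969, -0.246, -0.002], [-0.002, 0.001, -1.0]]
contact_force: [-2.7, -3.0, 5.3]
grip_width: 0.0005
grip_force: 3.1
```

Emit:
{"method": "play_rows", "body": {"steps": [{"tx": 0.0, "ty": 0, "tz": -0.001, "wx": 0, "wy": 0, "wz": 0, "hand": -1}, {"tx": 0.0, "ty": 0, "tz": -0.002, "wx": 0, "wy": 0, "wz": 0, "hand": -1}, {"tx": 0.0, "ty": 0, "tz": -0.0025, "wx": 0, "wy": 0, "wz": 0, "hand": -1}, {"tx": 0.0, "ty": 0, "tz": -0.003, "wx": 0, "wy": 0, "wz": 0, "hand": -1}, {"tx": 0.0, "ty": 0, "tz": -0.003, "wx": 0, "wy": 0, "wz": 0, "hand": -1}]}}

```text
t: 3.55
ee_pos: [0.5314, 0.1533, 0.0237]
tcp_rot: [[0.246, 0.969, 0.0], [0.969, -0.246, -0.005], [-0.004, 0.002, -1.0]]
contact_force: [-2.2, -6.4, 7.3]
grip_width: 0.001
grip_force: 4.1
```

It dips: 4 mm at only 7 N. I'll push to the bottom and hold there.

Emit:
{"method": "play_rows", "body": {"steps": [{"tx": 0.0, "ty": 0, "tz": -0.001, "wx": 0, "wy": 0, "wz": 0, "hand": -1}, {"tx": 0.0, "ty": 0, "tz": -0.002, "wx": 0, "wy": 0, "wz": 0, "hand": -1}, {"tx": 0.0, "ty": 0, "tz": -0.003, "wx": 0, "wy": 0, "wz": 0, "hand": -1}, {"tx": 0.0, "ty": 0, "tz": -0.0035, "wx": 0, "wy": 0, "wz": 0, "hand": -1}, {"tx": 0.0, "ty": 0, "tz": -0.0035, "wx": 0, "wy": 0, "wz": 0, "hand": -1}, {"tx": 0.0, "ty": 0, "tz": -0.0035, "wx": 0, "wy": 0, "wz": 0, "hand": -1}, {"tx": 0.0, "ty": 0, "tz": -0.0035, "wx": 0, "wy": 0, "wz": 0, "hand": -1}, {"tx": 0.0, "ty": 0, "tz": -0.0035, "wx": 0, "wy": 0, "wz": 0, "hand": -1}, {"tx": 0.0, "ty": 0, "tz": -0.0035, "wx": 0, "wy": 0, "wz": 0, "hand": -1}, {"tx": 0.0, "ty": 0, "tz": -0.0035, "wx": 0, "wy": 0, "wz": 0, "hand": -1}, {"tx": 0.0, "ty": 0, "tz": -0.0035, "wx": 0, "wy": 0, "wz": 0, "hand": -1}, {"tx": 0.0, "ty": 0, "tz": -0.0035, "wx": 0, "wy": 0, "wz": 0, "hand": -1}]}}

```text
t: 4.75
ee_pos: [0.5317, 0.1532, 0.0227]
tcp_rot: [[0.246, 0.969, 0.001], [0.969, -0.246, -0.005], [-0.004, 0.003, -1.0]]
contact_force: [-6.5, -7.5, 16.9]
grip_width: 0.0007
grip_force: 9.0
```

The end bottomed out about 5.3 mm down and the force rose stiffly, so end B (towards −y) is the hollow one and it was held for 0.8 s. I lift, move to the bar's middle and flip the wrist, because the half-turn keeps the last joint in range for the placing.

Emit:
{"method": "play_rows", "body": {"steps": [{"tx": 0.0, "ty": 0, "tz": 0.004, "wx": 0, "wy": 0, "wz": 0, "hand": -1}, {"tx": 0.0, "ty": 0, "tz": 0.015, "wx": 0, "wy": 0, "wz": 0, "hand": -1}, {"tx": 0.0, "ty": 0, "tz": 0.06, "wx": 0, "wy": 0, "wz": 0, "hand": -1}, {"tx": 0.0, "ty": 0, "tz": 0.11, "wx": 0, "wy": 0, "wz": 8, "hand": 1}, {"tx": 0.017, "ty": 0.065, "tz": 0.15, "wx": 0, "wy": 0, "wz": 90, "hand": 1}, {"tx": 0.017, "ty": 0.065, "tz": 0.15, "wx": 0, "wy": 0, "wz": 90, "hand": 1}, {"tx": 0.017, "ty": 0.065, "tz": 0.15, "wx": 0, "wy": 0, "wz": 90, "hand": 1}, {"tx": 0.017, "ty": 0.065, "tz": 0.15, "wx": 0, "wy": 0, "wz": 90, "hand": 1}, {"tx": 0.017, "ty": 0.065, "tz": 0.15, "wx": 0, "wy": 0, "wz": 90, "hand": 1}, {"tx": 0.017, "ty": 0.065, "tz": 0.15, "wx": 0, "wy": 0, "wz": 90, "hand": 1}, {"tx": 0.017, "ty": 0.065, "tz": 0.15, "wx": 0, "wy": 0, "wz": 90, "hand": 1}, {"tx": 0.017, "ty": 0.065, "tz": 0.15, "wx": 0, "wy": 0, "wz": 90, "hand": 1}]}}

```text
t: 5.95
ee_pos: [0.548, 0.2212, 0.1689]
tcp_rot: [[-0.89, 0.455, -0.0], [0.455, 0.89, 0.001], [0.001, 0.001, -1.0]]
contact_force: [-0.3, 0.2, -0.1]
grip_width: 0.0686
grip_force: 0.0
```

Emit:
{"method": "play_rows", "body": {"steps": [{"tx": 0, "ty": 0, "tz": 0, "wx": 0, "wy": 0, "wz": 103, "hand": 1}, {"tx": 0, "ty": 0, "tz": 0, "wx": 0, "wy": 0, "wz": 103, "hand": 1}, {"tx": 0, "ty": 0, "tz": 0, "wx": 0, "wy": 0, "wz": 103, "hand": 1}, {"tx": 0, "ty": 0, "tz": 0, "wx": 0, "wy": 0, "wz": 103, "hand": 1}, {"tx": 0, "ty": 0, "tz": 0, "wx": 0, "wy": 0, "wz": 103, "hand": 1}, {"tx": 0, "ty": 0, "tz": 0, "wx": 0, "wy": 0, "wz": 103, "hand": 1}, {"tx": 0, "ty": 0, "tz": 0, "wx": 0, "wy": 0, "wz": 103, "hand": 1}, {"tx": 0, "ty": 0, "tz": 0, "wx": 0, "wy": 0, "wz": 103, "hand": 1}, {"tx": 0, "ty": 0, "tz": 0, "wx": 0, "wy": 0, "wz": 103, "hand": 1}, {"tx": 0, "ty": 0, "tz": 0, "wx": 0, "wy": 0, "wz": 103, "hand": 1}, {"tx": 0, "ty": 0, "tz": 0, "wx": 0, "wy": 0, "wz": 103, "hand": 1}, {"tx": 0, "ty": 0, "tz": 0, "wx": 0, "wy": 0, "wz": 103, "hand": 1}]}}

```text
t: 7.15
ee_pos: [0.5455, 0.2293, 0.1688]
tcp_rot: [[-0.265, -0.964, 0.002], [-0.964, 0.265, -0.008], [0.007, -0.004, -1.0]]
contact_force: [1.2, 0.1, -1.6]
grip_width: 0.0938
grip_force: 0.0
```

Run:
```python
from h import *
np.set_printoptions(precision=4,suppress=True)
s=env.state(); print(s['t'],s['ee_pos'],np.degrees(np.arctan2(s['tcp_rot'][1,1],s['tcp_rot'][0,1])),s['joint_positions'])
im,d,P=grab('wrist','wr2'); print(P)
```

```text
7.15 [0.5455 0.2293 0.1688] 164.6371405724885 [ 0.307   0.1902  1.3276 -0.0082  1.6238 -2.5669]
{'intrinsics': array([[309.7069,   0.    , 320.7822],
       [  0.    , 309.7069, 204.5212],
       [  0.    ,   0.    ,   1.    ]]), 'world_to_cam': array([[-0.9641,  0.2654, -0.0046,  0.4664],
       [ 0.2569,  0.9372,  0.2359, -0.3705],
       [ 0.067 ,  0.2263, -0.9718,  0.2664],
       [ 0.    ,  0.    ,  0.    ,  1.    ]])}
```

View pics/wr2.png

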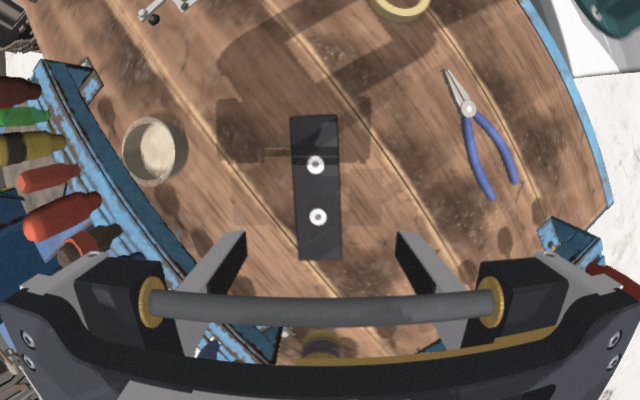

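The bar and both screws are visible at (315.5,164.5) and (318.5,217), and the bar's bottom end is at row 260. Joint 6 is at its limit here: the shoulder has an offset, so the unflipped grasp is the one that fits at the jig. I re-measure the bar and turn back.

```bash
cat >> h.py <<'E'
def wf(fn,u,v,z):
    f=np.load('pics/'+fn+'.npz');K,T=f['K'],f['T'];Ti=np.linalg.inv(T)
    m=np.array([(u-K[0,2])/K[0,0],(v-K[1,2])/K[1,1]]);th=np.hypot(*m)
    r=np.r_[m/th*np.sin(th),np.cos(th)] if th>1e-9 else np.array([0,0,1.]);dr=Ti[:3,:3]@r;c=Ti[:3,3]
    return c+dr*(z-c[2])/dr[2]
E
python3 - <<'E'
from h import *
np.set_printoptions(precision=4,suppress=True)
s=[wf('wr2',*p,.029) for p in((318.5,217),(315.5,164.5))]; m=sum(s)/2;a=s[0]-s[1]
print(m,np.linalg.norm(a),np.degrees(np.arctan2(a[1],a[0])))
c=[wf('wr2',*p,.028) for p in((290.5,117),(337,115.5),(341,258),(299,259.5))]; print(c,sum(c)/4,[np.linalg.norm(c[i]-c[i-1]) for i in range(4)])
a=c[3]+c[2]-c[0]-c[1];print(np.degrees(np.arctan2(a[1],a[0])))
E
```

```text
[0.549  0.2226 0.029 ] 0.056466792167282114 77.67239237813462
[array([0.5545, 0.1405, 0.028 ]), array([0.5082, 0.1519, 0.028 ]), array([0.5436, 0.3034, 0.028 ]), array([0.5897, 0.2928, 0.028 ])] [0.549  0.2222 0.028 ] [np.float64(0.15627116660880896), np.float64(0.047654374083847865), np.float64(0.15563510151149437), np.float64(0.04732704558558159)]
76.9322216946541
```

Emit:
{"method": "play_rows", "body": {"steps": [{"tx": 0.0, "ty": -0.005, "tz": 0, "wx": 0, "wy": 0, "wz": -95, "hand": 1}, {"tx": 0.0, "ty": -0.005, "tz": 0, "wx": 0, "wy": 0, "wz": -95, "hand": 1}, {"tx": 0.0, "ty": -0.005, "tz": 0, "wx": 0, "wy": 0, "wz": -95, "hand": 1}, {"tx": 0.0, "ty": -0.005, "tz": 0, "wx": 0, "wy": 0, "wz": -95, "hand": 1}, {"tx": 0.0, "ty": -0.005, "tz": 0, "wx": 0, "wy": 0, "wz": -95, "hand": 1}, {"tx": 0.0, "ty": -0.005, "tz": 0, "wx": 0, "wy": 0, "wz": -95, "hand": 1}, {"tx": 0.0, "ty": -0.005, "tz": 0, "wx": 0, "wy": 0, "wz": -95, "hand": 1}, {"tx": 0.0, "ty": -0.005, "tz": 0, "wx": 0, "wy": 0, "wz": -95, "hand": 1}, {"tx": 0.0, "ty": -0.005, "tz": 0, "wx": 0, "wy": 0, "wz": -95, "hand": 1}, {"tx": 0.0, "ty": -0.005, "tz": 0, "wx": 0, "wy": 0, "wz": -95, "hand": 1}, {"tx": 0.0, "ty": -0.005, "tz": 0, "wx": 0, "wy": 0, "wz": -95, "hand": 1}, {"tx": 0.0, "ty": -0.005, "tz": 0, "wx": 0, "wy": 0, "wz": -95, "hand": 1}]}}

```text
t: 8.4
ee_pos: [0.5452, 0.225, 0.1689]
tcp_rot: [[-0.937, 0.348, -0.008], [0.348, 0.937, -0.001], [0.007, -0.004, -1.0]]
contact_force: [0.5, -0.0, -0.3]
grip_width: 0.0938
grip_force: 0.0
```

Emit:
{"method": "play_rows", "body": {"steps": [{"tx": 0.004, "ty": -0.003, "tz": 0, "wx": 0, "wy": 0, "wz": -82.6, "hand": 1}, {"tx": 0.004, "ty": -0.003, "tz": 0, "wx": 0, "wy": 0, "wz": -82.6, "hand": 1}, {"tx": 0.004, "ty": -0.003, "tz": 0, "wx": 0, "wy": 0, "wz": -82.6, "hand": 1}, {"tx": 0.004, "ty": -0.003, "tz": 0, "wx": 0, "wy": 0, "wz": -82.6, "hand": 1}, {"tx": 0.004, "ty": -0.003, "tz": 0, "wx": 0, "wy": 0, "wz": -82.6, "hand": 1}, {"tx": 0.004, "ty": -0.003, "tz": 0, "wx": 0, "wy": 0, "wz": -82.6, "hand": 1}, {"tx": 0.004, "ty": -0.003, "tz": 0, "wx": 0, "wy": 0, "wz": -82.6, "hand": 1}, {"tx": 0.004, "ty": -0.003, "tz": 0, "wx": 0, "wy": 0, "wz": -82.6, "hand": 1}, {"tx": 0.004, "ty": -0.003, "tz": 0, "wx": 0, "wy": 0, "wz": -82.6, "hand": 1}, {"tx": 0.004, "ty": -0.003, "tz": 0, "wx": 0, "wy": 0, "wz": -82.6, "hand": 1}, {"tx": 0.004, "ty": -0.003, "tz": -0.03, "wx": 0, "wy": 0, "wz": -82.6, "hand": 1}, {"tx": 0.004, "ty": -0.003, "tz": -0.06, "wx": 0, "wy": 0, "wz": -82.6, "hand": 1}]}}

```text
t: 9.6
ee_pos: [0.5503, 0.2223, 0.1097]
tcp_rot: [[0.221, 0.975, 0.001], [0.975, -0.221, 0.009], [0.009, -0.001, -1.0]]
contact_force: [0.3, -0.1, -0.8]
grip_width: 0.0938
grip_force: 0.0
```

Emit:
{"method": "play_rows", "body": {"steps": [{"tx": -0.001, "ty": 0, "tz": -0.04, "wx": -0.5, "wy": 0, "wz": 0, "hand": 1}, {"tx": -0.001, "ty": 0, "tz": -0.08, "wx": -0.5, "wy": 0, "wz": 0, "hand": 1}, {"tx": -0.001, "ty": 0, "tz": -0.095, "wx": -0.5, "wy": 0, "wz": 0, "hand": 1}, {"tx": -0.001, "ty": 0, "tz": -0.102, "wx": -0.5, "wy": 0, "wz": 0, "hand": 1}, {"tx": -0.001, "ty": 0, "tz": -0.102, "wx": -0.5, "wy": 0, "wz": 0, "hand": 1}, {"tx": -0.001, "ty": 0, "tz": -0.102, "wx": -0.5, "wy": 0, "wz": 0, "hand": -1}, {"tx": -0.001, "ty": 0, "tz": -0.102, "wx": -0.5, "wy": 0, "wz": 0, "hand": -1}, {"tx": -0.001, "ty": 0, "tz": -0.102, "wx": -0.5, "wy": 0, "wz": 0, "hand": -1}, {"tx": -0.001, "ty": 0, "tz": -0.102, "wx": -0.5, "wy": 0, "wz": 0, "hand": -1}, {"tx": -0.001, "ty": 0, "tz": -0.102, "wx": -0.5, "wy": 0, "wz": 0, "hand": -1}, {"tx": -0.001, "ty": 0, "tz": -0.102, "wx": -0.5, "wy": 0, "wz": 0, "hand": -1}], "squeeze": 30}}

```text
t: 10.7
ee_pos: [0.5486, 0.2218, 0.0071]
tcp_rot: [[0.225, 0.974, -0.002], [0.974, -0.225, -0.001], [-0.002, -0.001, -1.0]]
contact_force: [-0.1, 0.2, 2.2]
grip_width: 0.05
grip_force: 30.3
```

Gripped at 50 mm. I lift clear of the lever and carry it over, turning −156°.

Emit:
{"method": "play_rows", "body": {"steps": [{"tx": 0, "ty": 0, "tz": 0.03, "wx": 0, "wy": 0, "wz": 0, "hand": -1}, {"tx": 0, "ty": 0, "tz": 0.08, "wx": 0, "wy": 0, "wz": 0, "hand": -1}, {"tx": 0, "ty": 0, "tz": 0.13, "wx": 0, "wy": 0, "wz": 0, "hand": -1}, {"tx": -0.02, "ty": -0.03, "tz": 0.17, "wx": 0, "wy": 0, "wz": -6, "hand": -1}, {"tx": -0.04, "ty": -0.07, "tz": 0.2, "wx": 0, "wy": 0, "wz": -14, "hand": -1}, {"tx": -0.05, "ty": -0.11, "tz": 0.2, "wx": 0, "wy": 0, "wz": -22, "hand": -1}, {"tx": -0.055, "ty": -0.15, "tz": 0.2, "wx": 0, "wy": 0, "wz": -30, "hand": -1}, {"tx": -0.055, "ty": -0.19, "tz": 0.2, "wx": 0, "wy": 0, "wz": -38, "hand": -1}, {"tx": -0.055, "ty": -0.23, "tz": 0.2, "wx": 0, "wy": 0, "wz": -46, "hand": -1}, {"tx": -0.055, "ty": -0.27, "tz": 0.2, "wx": 0, "wy": 0, "wz": -54, "hand": -1}, {"tx": -0.055, "ty": -0.31, "tz": 0.2, "wx": 0, "wy": 0, "wz": -62, "hand": -1}, {"tx": -0.055, "ty": -0.35, "tz": 0.2, "wx": 0, "wy": 0, "wz": -70, "hand": -1}]}}

```text
t: 11.9
ee_pos: [0.4924, -0.1295, 0.206]
tcp_rot: [[0.993, 0.117, -0.004], [0.117, -0.993, 0.003], [-0.003, -0.003, -1.0]]
contact_force: [1.1, -1.1, -3.2]
grip_width: 0.0499
grip_force: 30.0
```

Emit:
{"method": "play_rows", "body": {"steps": [{"tx": 0.01, "ty": -0.04, "tz": 0, "wx": 0, "wy": 0, "wz": -85.8, "hand": -1}, {"tx": 0.01, "ty": -0.07, "tz": 0, "wx": 0, "wy": 0, "wz": -85.8, "hand": -1}, {"tx": 0.01, "ty": -0.09, "tz": 0, "wx": 0, "wy": 0, "wz": -85.8, "hand": -1}, {"tx": 0.01, "ty": -0.1, "tz": 0, "wx": 0, "wy": 0, "wz": -85.8, "hand": -1}, {"tx": 0.01, "ty": -0.1, "tz": 0, "wx": 0, "wy": 0, "wz": -85.8, "hand": -1}, {"tx": 0.01, "ty": -0.1, "tz": 0, "wx": 0, "wy": 0, "wz": -85.8, "hand": -1}, {"tx": 0.01, "ty": -0.1, "tz": 0, "wx": 0, "wy": 0, "wz": -85.8, "hand": -1}, {"tx": 0.01, "ty": -0.1, "tz": 0, "wx": 0, "wy": 0, "wz": -85.8, "hand": -1}, {"tx": 0.01, "ty": -0.1, "tz": 0, "wx": 0, "wy": 0, "wz": -85.8, "hand": -1}, {"tx": 0.01, "ty": -0.1, "tz": 0, "wx": 0, "wy": 0, "wz": -85.8, "hand": -1}, {"tx": 0.01, "ty": -0.1, "tz": 0, "wx": 0, "wy": 0, "wz": -85.8, "hand": -1}, {"tx": 0.01, "ty": -0.1, "tz": 0, "wx": 0, "wy": 0, "wz": -85.8, "hand": -1}]}}

```text
t: 13.1
ee_pos: [0.5029, -0.2279, 0.2061]
tcp_rot: [[0.198, -0.98, 0.001], [-0.98, -0.198, 0.003], [-0.003, -0.001, -1.0]]
contact_force: [-0.3, -0.4, -2.2]
grip_width: 0.0498
grip_force: 30.0
```

Run:
```python
from h import *
np.set_printoptions(precision=4,suppress=True)
s=env.state(); print(s['t'],s['ee_pos'],s['tcp_rot'],np.degrees(np.arctan2(s['tcp_rot'][1,1],s['tcp_rot'][0,1])),s['joint_positions'])
im,d,P=grab('wrist','wr3')
```

```text
13.1 [ 0.5029 -0.2279  0.2061] [[ 0.1977 -0.9803  0.0008]
 [-0.9803 -0.1977  0.003 ]
 [-0.0028 -0.0013 -1.    ]] -168.59833776635332 [-0.5301  0.0923  1.364   0.003   1.6862  2.4128]
```

View pics/wr3.png

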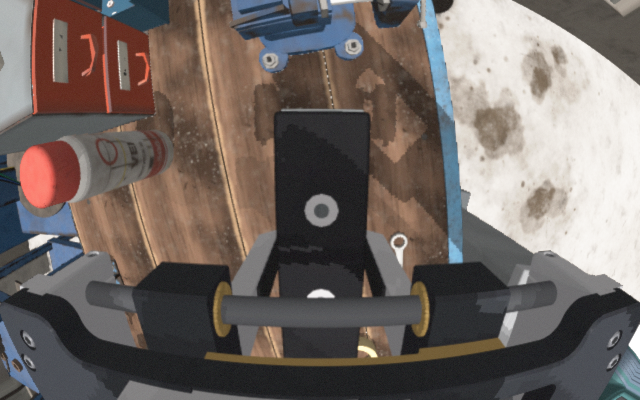

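The held bar is centred in the fingers and level, but it hides the jig. I'll step aside to look at the jig from close by.

Emit:
{"method": "play_rows", "body": {"steps": [{"tx": -0.05, "ty": 0.03, "tz": 0, "wx": 0, "wy": 0, "wz": -0.5, "hand": -1}, {"tx": -0.09, "ty": 0.06, "tz": 0, "wx": 0, "wy": 0, "wz": -0.5, "hand": -1}, {"tx": -0.12, "ty": 0.08, "tz": 0, "wx": 0, "wy": 0, "wz": -0.5, "hand": -1}, {"tx": -0.12, "ty": 0.08, "tz": 0, "wx": 0, "wy": 0, "wz": -0.5, "hand": -1}, {"tx": -0.12, "ty": 0.08, "tz": 0, "wx": 0, "wy": 0, "wz": -0.5, "hand": -1}]}}

```text
t: 13.65
ee_pos: [0.383, -0.1479, 0.2074]
tcp_rot: [[0.188, -0.982, 0.004], [-0.982, -0.188, 0.001], [-0.0, -0.004, -1.0]]
contact_force: [-0.3, 0.1, -2.1]
grip_width: 0.0501
grip_force: 30.0
```

Run:
```python
from h import *
np.set_printoptions(precision=4,suppress=True)
s=env.state(); print(s['t'],s['ee_pos'],np.degrees(np.arctan2(s['tcp_rot'][1,1],s['tcp_rot'][0,1])),s['joint_positions'][5])
im,d,P=grab('wrist','wr4')
f=P; 
T=P['world_to_cam'];K=P['intrinsics']
for p in((.5005,-.2202,.012),):
    q=T[:3,:3]@np.array(p)+T[:3,3]; th=np.arctan2(np.hypot(q[0],q[1]),q[2]); m=q[:2]/np.hypot(q[0],q[1])*th; print(m*K[0,0]+K[:2,2])
o=cv2.resize(im[100:325,0:300],(800,600),interpolation=cv2.INTER_CUBIC); cv2.imwrite('pics/crop4.png',o)
```

```text
13.65 [ 0.383  -0.1479  0.2074] -169.17724776656124 2.443759122441023
[238.6008 111.9759]
```

View pics/crop4.png

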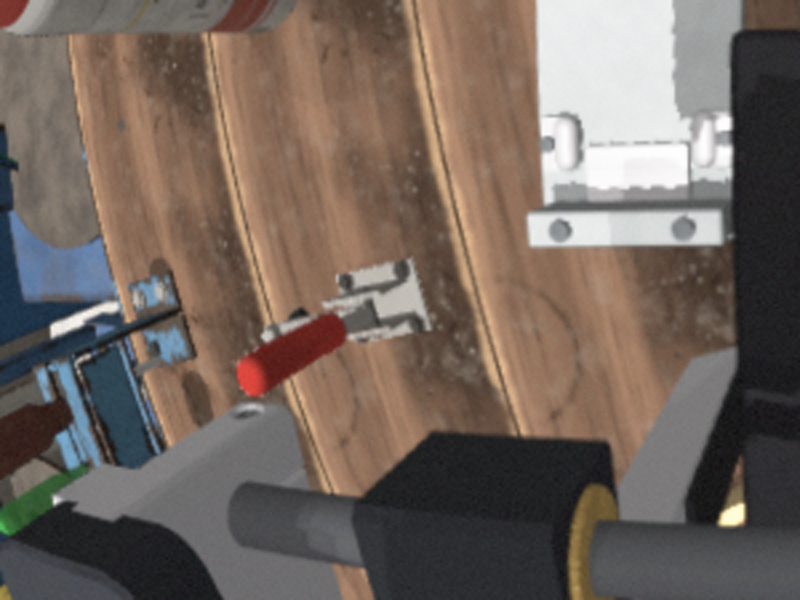

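The jig's stop shows at crop rows 205–245 and the ledge at rows 145–185; the jig runs straight up the image. I'll enlarge the whole jig.

Run:
```python
from h import *
im=cv2.imread('pics/wr4.png'); cv2.imwrite('pics/crop5.png',cv2.resize(im[50:200,180:290],(440,600),interpolation=cv2.INTER_CUBIC))
```

```text
(no output)
```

View pics/crop5.png

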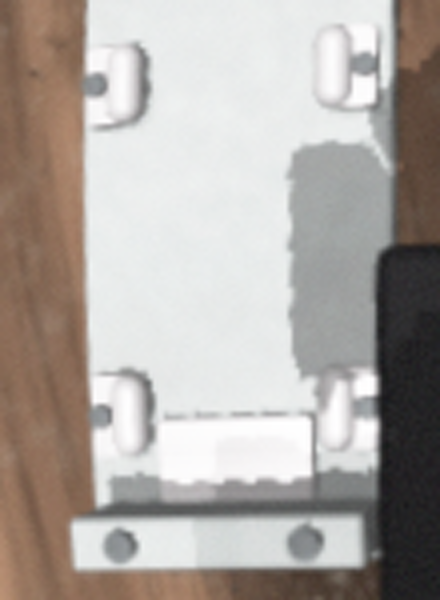

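Run:
```python
from h import *
np.set_printoptions(precision=4,suppress=True)
c=np.array([.5005,-.2202]);a=np.radians(100.9);R=np.array([[np.cos(a),np.sin(a)],[-np.sin(a),np.cos(a)]])
for n,u,v,z in(('stopL',73,515,.046),('stopR',363,512,.046),('GLu',148,85,.012),('GLl',153,412,.012),('GRu',313,65,.022),('GRl',317,410,.022),('ledgeL',164,414,.018),('ledgeR',313,411,.018),('plateLu',85,100,.012),('plateLl',95,490,.012)):
    p=wf('wr4',180+u/4,50+v/4,z)[:2]; print(n,p,'jig',1000*R@(p-c))
```

```text
stopL [ 0.5288 -0.1365] jig [ 76.8321 -43.5974]
stopR [ 0.4424 -0.1525] jig [77.4402 44.292 ]
GLu [ 0.5383 -0.2677] jig [-53.804  -28.1697]
GLl [ 0.5188 -0.1658] jig [ 49.981 -28.221]
GRu [ 0.4843 -0.2782] jig [-53.8446  26.9019]
GRl [ 0.4644 -0.176 ] jig [50.2462 27.1065]
ledgeL [ 0.5131 -0.1665] jig [ 50.3039 -22.5208]
ledgeR [ 0.4663 -0.175 ] jig [50.8192 25.0377]
plateLu [ 0.5588 -0.261 ] jig [-51.1011 -49.5671]
plateLl [ 0.5353 -0.1379] jig [ 74.2577 -49.6899]
```

The jig is confirmed: lateral centre within about 0.5 mm and yaw 100.9°. I go back over it, 15 mm short of home, and start down.

Emit:
{"method": "play_rows", "body": {"steps": [{"tx": 0.04, "ty": -0.03, "tz": 0, "wx": 0, "wy": 0, "wz": 0, "hand": -1}, {"tx": 0.08, "ty": -0.06, "tz": 0, "wx": 0, "wy": 0, "wz": 0, "hand": -1}, {"tx": 0.12, "ty": -0.087, "tz": 0, "wx": 0, "wy": 0, "wz": 0, "hand": -1}, {"tx": 0.12, "ty": -0.087, "tz": -0.04, "wx": 0, "wy": 0, "wz": 0, "hand": -1}, {"tx": 0.12, "ty": -0.087, "tz": -0.08, "wx": 0, "wy": 0, "wz": 0, "hand": -1}, {"tx": 0.12, "ty": -0.087, "tz": -0.12, "wx": 0, "wy": 0, "wz": 0, "hand": -1}, {"tx": 0.12, "ty": -0.087, "tz": -0.14, "wx": 0, "wy": 0, "wz": 0, "hand": -1}, {"tx": 0.12, "ty": -0.087, "tz": -0.14, "wx": 0, "wy": 0, "wz": 0, "hand": -1}, {"tx": 0.12, "ty": -0.087, "tz": -0.14, "wx": 0, "wy": 0, "wz": 0, "hand": -1}]}}

```text
t: 14.6
ee_pos: [0.5042, -0.2359, 0.0668]
tcp_rot: [[0.186, -0.983, 0.002], [-0.983, -0.186, 0.002], [-0.002, -0.002, -1.0]]
contact_force: [0.4, -0.1, -2.2]
grip_width: 0.0497
grip_force: 30.0
```

Run:
```python
from h import *
np.set_printoptions(precision=4,suppress=True)
s=env.state();c=np.array([.5005,-.2202]);a=np.radians(100.9);R=np.array([[np.cos(a),np.sin(a)],[-np.sin(a),np.cos(a)]])
print(s['ee_pos'],1000*R@(s['ee_pos'][:2]-c),s['tcp_rot'],np.degrees(np.arctan2(s['tcp_rot'][1,1],s['tcp_rot'][0,1])))
```

```text
[ 0.5042 -0.2359  0.0668] [-16.1491  -0.6196] [[ 0.1862 -0.9825  0.002 ]
 [-0.9825 -0.1862  0.0022]
 [-0.0018 -0.0023 -1.    ]] -169.2696694733322
```

Emit:
{"method": "play_rows", "body": {"steps": [{"tx": -0.0005, "ty": 0, "tz": -0.02, "wx": 0, "wy": 0, "wz": 0.2, "hand": -1}, {"tx": -0.0005, "ty": 0, "tz": -0.03, "wx": 0, "wy": 0, "wz": 0.2, "hand": -1}, {"tx": -0.0005, "ty": 0, "tz": -0.035, "wx": 0, "wy": 0, "wz": 0.2, "hand": -1}, {"tx": -0.0005, "ty": 0, "tz": -0.039, "wx": 0, "wy": 0, "wz": 0.2, "hand": -1}, {"tx": -0.0005, "ty": 0, "tz": -0.042, "wx": 0, "wy": 0, "wz": 0.2, "hand": -1}, {"tx": -0.0005, "ty": 0, "tz": -0.043, "wx": 0, "wy": 0, "wz": 0.2, "hand": -1}, {"tx": -0.0005, "ty": 0, "tz": -0.043, "wx": 0, "wy": 0, "wz": 0.2, "hand": -1}]}}

```text
t: 15.3
ee_pos: [0.5029, -0.2353, 0.0242]
tcp_rot: [[0.19, -0.982, 0.003], [-0.982, -0.19, 0.002], [-0.001, -0.003, -1.0]]
contact_force: [0.0, -0.8, -3.2]
grip_width: 0.0497
grip_force: 30.0
```

Between the guides with no contact force. I continue to the bed.

Emit:
{"method": "play_rows", "body": {"steps": [{"tx": 0, "ty": 0, "tz": -0.002, "wx": 0, "wy": 0, "wz": 0, "hand": -1}, {"tx": 0, "ty": 0, "tz": -0.004, "wx": 0, "wy": 0, "wz": 0, "hand": -1}, {"tx": 0, "ty": 0, "tz": -0.005, "wx": 0, "wy": 0, "wz": 0, "hand": -1}, {"tx": 0, "ty": 0, "tz": -0.0055, "wx": 0, "wy": 0, "wz": 0, "hand": -1}, {"tx": 0, "ty": 0, "tz": -0.0055, "wx": 0, "wy": 0, "wz": 0, "hand": -1}]}}

```text
t: 15.8
ee_pos: [0.5027, -0.2352, 0.0191]
tcp_rot: [[0.189, -0.982, 0.002], [-0.982, -0.189, 0.002], [-0.002, -0.002, -1.0]]
contact_force: [-1.4, 1.2, 3.0]
grip_width: 0.0504
grip_force: 30.0
```

Resting on the bed (TCP at 0.019, as expected). Next I slide it towards the stop.

Emit:
{"method": "play_rows", "body": {"steps": [{"tx": -0.0006, "ty": 0.003, "tz": 0, "wx": 0, "wy": 0, "wz": 0, "hand": -1}, {"tx": -0.0011, "ty": 0.006, "tz": 0, "wx": 0, "wy": 0, "wz": 0, "hand": -1}, {"tx": -0.0017, "ty": 0.009, "tz": 0, "wx": 0, "wy": 0, "wz": 0, "hand": -1}, {"tx": -0.0021, "ty": 0.011, "tz": 0, "wx": 0, "wy": 0, "wz": 0, "hand": -1}, {"tx": -0.0023, "ty": 0.012, "tz": 0, "wx": 0, "wy": 0, "wz": 0, "hand": -1}, {"tx": -0.0023, "ty": 0.012, "tz": 0, "wx": 0, "wy": 0, "wz": 0, "hand": -1}]}}

```text
t: 16.4
ee_pos: [0.5011, -0.2236, 0.0192]
tcp_rot: [[0.19, -0.982, 0.004], [-0.982, -0.19, 0.001], [-0.0, -0.004, -1.0]]
contact_force: [0.6, -2.8, 3.8]
grip_width: 0.0497
grip_force: 30.0
```

Emit:
{"method": "play_rows", "body": {"steps": [{"tx": -0.0002, "ty": 0.001, "tz": 0, "wx": 0, "wy": 0, "wz": 0, "hand": -1}, {"tx": -0.0004, "ty": 0.002, "tz": 0, "wx": 0, "wy": 0, "wz": 0, "hand": -1}, {"tx": -0.0006, "ty": 0.003, "tz": 0, "wx": 0, "wy": 0, "wz": 0, "hand": -1}, {"tx": -0.0006, "ty": 0.003, "tz": 0, "wx": 0, "wy": 0, "wz": 0, "hand": -1}]}}

```text
t: 16.8
ee_pos: [0.501, -0.2229, 0.0192]
tcp_rot: [[0.189, -0.982, 0.005], [-0.982, -0.189, -0.003], [0.004, -0.004, -1.0]]
contact_force: [2.0, -9.2, 2.7]
grip_width: 0.0499
grip_force: 30.0
```

Emit:
{"method": "play_rows", "body": {"steps": [{"tx": -0.0002, "ty": 0.001, "tz": 0, "wx": 0, "wy": 0, "wz": 0, "hand": -1}, {"tx": -0.0005, "ty": 0.0025, "tz": 0, "wx": 0, "wy": 0, "wz": 0, "hand": -1}, {"tx": -0.0005, "ty": 0.0025, "tz": 0, "wx": 0, "wy": 0, "wz": 0, "hand": -1}]}}

```text
t: 17.1
ee_pos: [0.5011, -0.2227, 0.0195]
tcp_rot: [[0.189, -0.982, 0.007], [-0.982, -0.189, -0.008], [0.009, -0.005, -1.0]]
contact_force: [4.1, -14.3, -0.2]
grip_width: 0.0498
grip_force: 30.0
```

It's against the stop: 14 N with no further travel. I ease off the preload, open, and lift.

Emit:
{"method": "play_rows", "body": {"steps": [{"tx": 0.0007, "ty": -0.0035, "tz": 0, "wx": 0, "wy": 0, "wz": 0, "hand": -1}, {"tx": 0.0007, "ty": -0.0035, "tz": -0.0005, "wx": 0, "wy": 0, "wz": 0, "hand": -1}, {"tx": 0.0007, "ty": -0.0035, "tz": -0.0005, "wx": 0, "wy": 0, "wz": 0, "hand": 0.6}, {"tx": 0.0007, "ty": -0.0035, "tz": -0.0005, "wx": 0, "wy": 0, "wz": 0, "hand": 0.6}, {"tx": 0.0007, "ty": -0.0035, "tz": -0.0005, "wx": 0, "wy": 0, "wz": 0, "hand": 0.6}, {"tx": 0.0007, "ty": -0.0035, "tz": -0.0005, "wx": 0, "wy": 0, "wz": 0, "hand": 0.6}, {"tx": 0.0007, "ty": -0.0035, "tz": 0.02, "wx": 0, "wy": 0, "wz": 0, "hand": 0.6}, {"tx": 0.0007, "ty": -0.0035, "tz": 0.06, "wx": 0, "wy": 0, "wz": 0, "hand": 0.6}, {"tx": 0.0007, "ty": -0.0035, "tz": 0.11, "wx": 0, "wy": 0, "wz": 0, "hand": 0.6}, {"tx": 0.0007, "ty": -0.0035, "tz": 0.15, "wx": 0, "wy": 0, "wz": 0, "hand": 0.6}, {"tx": -0.04, "ty": 0.03, "tz": 0.18, "wx": 0, "wy": 0, "wz": 0, "hand": 0.6}, {"tx": -0.08, "ty": 0.07, "tz": 0.18, "wx": 0, "wy": 0, "wz": 0, "hand": 0.6}]}}

```text
t: 18.3
ee_pos: [0.432, -0.1594, 0.2007]
tcp_rot: [[0.188, -0.982, 0.008], [-0.982, -0.188, -0.0], [0.002, -0.007, -1.0]]
contact_force: [0.7, 0.9, 0.6]
grip_width: 0.0751
grip_force: 0.0
```

Emit:
{"method": "play_rows", "body": {"steps": [{"tx": -0.03, "ty": 0.01, "tz": 0, "wx": 0, "wy": 0, "wz": 0, "hand": 0.6}, {"tx": -0.04, "ty": 0.02, "tz": 0, "wx": 0, "wy": 0, "wz": 0, "hand": 0.6}, {"tx": -0.04, "ty": 0.02, "tz": 0, "wx": 0, "wy": 0, "wz": 0, "hand": 0.6}, {"tx": -0.04, "ty": 0.02, "tz": 0, "wx": 0, "wy": 0, "wz": 0, "hand": 0.6}]}}

```text
t: 18.7
ee_pos: [0.3914, -0.1389, 0.1969]
tcp_rot: [[0.19, -0.982, 0.002], [-0.982, -0.19, 0.002], [-0.002, -0.003, -1.0]]
contact_force: [-0.7, -0.8, 0.3]
grip_width: 0.0754
grip_force: 0.0
```

Run:
```python
from h import *
np.set_printoptions(precision=4,suppress=True)
im,d,P=grab('wrist','wr6'); s2,_,_=grab('scene','sc6')
o=np.zeros((600,800,3),np.uint8); a=cv2.resize(im[30:210,160:300],(466,600),interpolation=cv2.INTER_CUBIC); o[:,:466]=a
o[:300,470:800]=cv2.resize(s2[150:225,345:427],(330,300),interpolation=cv2.INTER_CUBIC); cv2.imwrite('pics/crop6.png',o)
print(env.state()['contact_force'])
```

```text
[-0.3411 -0.2688  0.6168]
```

View pics/crop6.png

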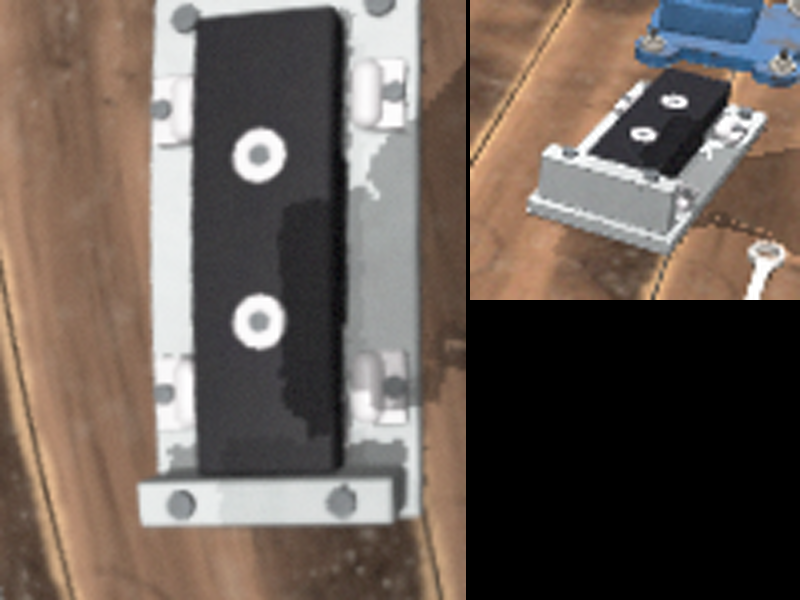

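The bar lies between the guides, with its end at the stop (row ~472 in the crop). I check by depth that it's flat, and where its end is.

Run:
```python
from h import *
np.set_printoptions(precision=4,suppress=True)
f=np.load('pics/wr6.npz');K,T,d=f['K'],f['T'],f['d'];Ti=np.linalg.inv(T)
def pt(cu,cv):
    u,v=160+cu/3.33,30+cv/3.33; m=np.array([(u-K[0,2])/K[0,0],(v-K[1,2])/K[1,1]]);th=np.hypot(*m);r=np.r_[m/th*np.tan(th),1]
    return (Ti@np.r_[r*np.median(d[int(v)-2:int(v)+3,int(u)-2:int(u)+3]),1])[:3]
for p in((265,60),(260,100),(255,240),(250,400),(255,440)): print(pt(*p))
s=[wf('wr6',160+u/3.33,30+v/3.33,.041) for u,v in((259,155),(259,322))]; print('bar',sum(s)/2,np.degrees(np.arctan2(*(s[1]-s[0])[1::-1])))
e=[wf('wr6',160+u/3.33,30+v/3.33,z)[:2] for u,v,z in((265,480,.046),(268,12,.040))]; print('stop edge to bar tail mm',1000*np.linalg.norm(e[0]-e[1]))
```

```text
[ 0.5111 -0.2823  0.0401]
[ 0.5098 -0.2683  0.04  ]
[ 0.5022 -0.221   0.0399]
[ 0.495  -0.1679  0.0398]
[ 0.4912 -0.1549  0.04  ]
bar [ 0.5009 -0.2218  0.041 ] 100.54427495693511
stop edge to bar tail mm 158.97179294920088
```

The bar is flat at 40 mm (bed 12 + bar 28), yaw is right, and the distance from stop to tail is 159 mm, so it's home. I hand it in.

```bash
python3 -c "
from rig import env
print(env.job_done())"
```

```text
the job is handed in; nothing more can be done
None
```

The hollow end was the one towards −y: it dipped about 5 mm and I held it down for 0.8 s. The bar now lies flat in the jig with that end over the ledge, home against the stop and released. The job was handed in at about 19 s, and the tin, tape roll, pliers and spanner were not touched.

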